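# Seat a timber blank in a braked drilling shuttle

### The arm

A 7-joint arm with a two-finger parallel gripper is mounted at the origin on a cart in front of the work surface, level with it; the furniture and walls round the work are solid. World frame = base frame: x ahead of the robot, y to its left, z up, the work surface at z = 0. Lengths are in m, angles in rad, forces in N, time in s.
With the tool pointing down it reaches from about 0.4 to 0.85 m from the base axis. Payload 10.4 kg.
Tool frame: the origin (TCP) lies between the finger pads; the fingertips stand 17 mm ahead of it and the grasp point (between the pads) lies 2 mm behind it; z points along the fingers, y is the direction in which the jaws open and shut (so a half turn about z gives the same grasp; the last joint's range is limited). The gripper opens to 85 mm and grips with 20 to 120 N. Pads are 22 mm wide; open, the fingers measure 114 mm over their backs; the gripper's body (76 mm by 85 mm) begins 54 mm behind the grasp point. The pads swing forward as they close: fully open they stand 13 mm farther back than shut.
Start: joints at [-1.194, 0.332, -0.065, 1.46, 0.022, 1.35, -0.088], TCP at [0.243, 0.576, 0.248] pointing down, gripper open.
Joint ranges: [-2.6, 2.6], [-0.5, 2.12], [-1.47, 1.34], [0.16, 2.42], [-1.27, 4.41], [0.06, 2.06], [-2.6, 2.6]. Speed limits (rad/s): [2.22, 2.22, 2.79, 2.79, 3.14, 3.14, 3.14].

### API

Orientations are given as a unit quaternion [x, y, z, w].
In Python, from workcell import manip gives the robot as it stands.
- The arm moves only by the tool jog_arm, never from a script. Its argument "steps" is one flat list of numbers, 5 for each row, row after row: the finger opening in m, from 0 to 0.0854, then the shift along the tool's x, y, z in m, then the turn about the tool's z in rad. In form: [gripper, x, y, z, twist, gripper, x, y, z, twist, ...]. A call has exactly 10 rows; each row is the pose to reach, as a shift and turn from the pose commanded when the call began, along the tool's axes at that moment; what a row does not reach only later rows make up. A row lasts 1/10 s, in which the tool goes at most 50 mm and 8.59 degrees, less where a joint would pass 70% of its speed; a pose out of reach is approached as far as the arm can. A call with a gripper value outside its range is refused whole. The fingers move at their own pace and stop on an object; "grip_force" is the grip in N (left out, the last holds). Time passes only in rows, so rows that repeat a pose let the fingers close, or fill a call up. It gives the time, the measured TCP pose, the force and the opening at its end, in the units of the state.
- manip.get_obs(): the state, without advancing time (a new reading comes with each control period).
- manip.camera(name): name is "scene" or "top" or "wrist"; returns (picture, depth): 480x640x3 uint8, red, green, blue; 480x640 float32, m along the optical axis (not along the pixel's ray), 0 where there is no reading.
- manip.calibration(name): a dict with "mtx" (3x3 intrinsics, pixels), "k1" (the pictures are not rectified: a ray, as slopes to the right and down, at radius r is drawn at 1 + k1 r^2 times it, then the intrinsics apply), "world_to_cam" (4x4, takes a point from world to camera coordinates). Camera axes: x right, y down, z forward; pixel columns grow to the right and rows downward; lengths in m; the calibration is good to about 2 mm. A picture is of the moment at which its call begins: read the wrist's pose just before it. calibration takes no time and is no camera call; for the wrist camera it gives the pose at the moment of the call.
- manip.hand_in(): hands the job in, once; it reports no verdict.
The state is a dict: "clock": time; "joint_pos": joint angles; "joint_velocities": joint speeds; "tau": joint torques, N m; "position": TCP position; "ee_rot": TCP orientation; "ft_force": force on the tool from outside, world axes, zero at the start; "torque": the same for the moment, N m; "grip_width": opening from 0.0 (shut) to 1.0 (fully open).
Only numpy, scipy, OpenCV 4.12 (cv2) and the standard library are available. Lean on these libraries where they do the work, as an engineer would, in place of code of your own. Each camera call takes 0.05 s, during which the arm holds its last target.

### The job

The timber blank on the drilling jig's shuttle is not yet home. Push the red brake lever all the way down until it locks the shuttle, slide the blank along the shuttle until it comes up against the rubber-tipped depth stop, press it firmly there for a moment but never push it with more than 25 N, and then flick the brake lever fully up again, leaving the blank bearing on the stop. Don't let the shuttle roll from where it stands, and don't disturb the cup, the tape measure or the spare timber.

Things in the scene. Friction and masses are not known exactly. Their poses are not given: they have to be found in the camera images.
- drill_jig: drilling jig bolted to the bench: grey base plate 195 x 500 x 10 mm with two steel shafts along its y axis, a shuttle on them, and at its +y (left) end an aluminium bridge 150 mm high with a drill bush. Origin on the bench under the middle of the parked shuttle; x away from the robot, y to the left along the shafts, z up. It stands at a different place and yaw each time.
- shuttle (a joint): the shuttle, a plywood deck 155 x 235 mm, top 58 mm above the bench, on linear bearings: travel along the jig's y in m, 0 at the start, + to the left. Brake off: rolls at 1 to 2 N; brake locked: holds more than 30 N. A low fence runs along the deck's back, two sprung pads in front press the blank against it, and an upright plate at the left end carries the depth stop.
- brake_lever (a joint): brake lever at the middle of the shuttle's front edge, in rad. 0: up (brake off), pointing towards the robot and 55 degrees above level; 1.0: down on its stop (locked), pointing towards the robot, 2 degrees below level. Pressed at the grip it resists with 5 to 10 N, passes centre at 0.75, then snaps down and stays. To release it takes 6 to 9 N up at the grip; once past centre a spring throws it up to 0.
- brake_hinge (a point): hinge axis of the brake lever, 80 mm above the bench, 88 mm in front of (-x of) the jig's origin; the axis runs along the jig's y.
- lever_grip (a point): centre of the lever's red plastic grip, 100 mm from the hinge. The grip is 56 mm long along the lever, 18 mm wide (along the jig's y) and 14 mm thick. Nothing stands below the grip when it is down, 76 mm above the bench, or within 60 mm to its left and right.
- blank: timber blank 100 x 200 x 38 mm (x, y, z in its own axes), lying on the shuttle's deck between fence and pads, long side along the jig's y; 0.3 to 0.6 kg. Origin at the middle of its underside. It starts 12 to 55 mm short of the depth stop. The blank stays where it is left, even pressed against the rubber. Between fence and pads it drags with roughly 4 to 9 N when slid along y.
- blank_front (a point): middle of the blank's left (+y) end face, the one that goes against the depth stop.
- blank_back (a point): middle of the blank's right (-y) end face, 77 mm above the bench; it overhangs the right end of the deck, so there is free room in front of it to push it to the left.
- depth_stop: depth stop: threaded rod with an 18 mm rubber tip pointing right (-y) at the blank's end, 77 mm above the bench. Origin on its axis at the end plate's right face (the lock nut), NOT at the tip; axes as the jig's. The tip stands 16 to 40 mm right of the origin, set differently each time; no reading gives it: feel for it. The rod is locked; the rubber gives 1 mm per 6 N, so the push climbs above the drag.
- cup: bystander: blue plastic cup with a white band, 72 mm across, 112 mm tall, standing on the bench right of the jig, in front of the grey parts cabinet. Origin under its middle.
- tape_measure: bystander: black tape measure 37 x 80 x 69 mm on the bench in front of the jig to the left. Origin under its middle.
- spare_blank: bystander: spare timber 140 x 240 x 38 mm flat on the bench to the right, a marker lying on it. Origin under its middle.

How it is judged:
On the way, in this order (a step that is already met when the one before it is completed fails the run):
1. the brake lever is down and locked (value of joint brake_lever above 0.93 rad), for 0.2 s.
2. with the brake locked, the blank is pressed firmly on the depth stop (value of joint brake_lever above 0.93 rad and contact force between blank and depth_stop above 3 N), for 0.2 s.
3. the brake lever is up again (value of joint brake_lever below 0.12 rad), for 0.2 s.
At the end, for the whole second after the job is handed in: The brake lever is fully up (within 0.12 rad), the blank lies flat and at rest on the shuttle and still bears on the depth stop's tip (more than 0.5 N), and the shuttle stands within 10 mm of where it was (value of joint brake_lever below 0.12 rad and contact force between blank and depth_stop above 0.5 N and angle between blank's own z axis and vertical below 0.05 rad and linear speed of blank below 0.01 m/s and value of joint shuttle between -0.01 and 0.01 m); the robot touches nothing.
It fails at once if the blank is pushed with more than 25 N (contact force between any of the fingers, the arm and blank above 25 N).
It fails at once if the shuttle rolls more than 10 mm from where it stood (value of joint shuttle above 0.01 m or value of joint shuttle below -0.01 m).
It fails at once if the cup, the tape measure or the spare timber is shifted by more than 20 mm or the cup tipped (distance of any of cup, tape_measure, spare_blank from where it was at the start of the episode above 0.02 m or angle between cup's own z axis and vertical above 0.5 rad).
It also fails if it takes over 69 s, if anything falls off the work surface, if the arm or the gripper's body presses on something with over 40 N, if the wrist force passes 120 N, or if a joint passes its speed limit or range.

## Working session

There is one attempt and no reset: what is moved stays moved. The work goes in short steps, Python scripts to look and compute and a tool call to move; the robot and the scene stay as the last step left them, time stands still between calls to the robot, and variables do not carry over. Pictures are saved under pics/ and viewed, and the job is handed in when it is done.

Besides the shell and the picture viewer there is one more tool, called as a command line: name --argument value ..., lists and objects as JSON in quotes. jog_arm: Moves the arm, as the interface text tells. Its arguments: {"type":"object","properties":{"steps":{"type":"array"},"grip_force":{"type":"number"}},"required":["steps"]}

```bash
mkdir -p pics; ls; cat > h.py <<'E'
import numpy as np, cv2
from workcell import manip
def save(n,img): cv2.imwrite('pics/'+n,cv2.cvtColor(img,cv2.COLOR_RGB2BGR))
def pts(depth,cal):
    M=np.array(cal['mtx']);T=np.linalg.inv(np.array(cal['world_to_cam']))
    v,u=np.mgrid[0:480,0:640].astype(float)
    xd=(u-M[0,2])/M[0,0];yd=(v-M[1,2])/M[1,1]
    x,y=xd.copy(),yd.copy()
    for _ in range(10):
        s=1+cal['k1']*(x*x+y*y);x=xd/s;y=yd/s
    P=np.stack([x*depth,y*depth,depth],-1)
    W=P@T[:3,:3].T+T[:3,3]
    W[depth<=0]=np.nan
    return W
E
python3 - <<'E'
from h import *
o=manip.get_obs();print(o)
for n in('scene','top','wrist'):
    c=manip.calibration(n);im,d=manip.camera(n);save(n+'0.png',im)
    np.savez(n+'0.npz',im=im,d=d,W=pts(d,c));print(n,c)
E
```

```text
pics
{'clock': 0.0, 'joint_pos': array([-1.19364206,  0.33287488, -0.06470615,  1.46095877,  0.02156745,
        1.34989733, -0.08851241]), 'joint_velocities': array([-7.36803489e-04,  5.19709713e-04, -5.32601057e-05, -3.92821250e-05,
       -2.16663894e-03,  3.65795450e-05, -5.43399723e-04]), 'tau': array([-1.94413115e-03, -6.25448656e+01,  4.74607525e-02, -3.91596794e+01,
        1.60097791e-02,  9.84658574e-03,  3.25253143e-05]), 'position': array([0.24309657, 0.57539529, 0.24750571]), 'ee_rot': array([ 1.98545137e-01,  9.80091479e-01, -7.11030887e-04, -1.26718006e-04]), 'ft_force': array([-0.52810418, -0.19061924, -0.16842424]), 'torque': array([-0.00797254,  0.01646313,  0.01863528]), 'grip_width': 0.9989068943273695}
scene {'mtx': array([[472.41582616,   0.        , 315.34929212],
       [  0.        , 472.41582616, 241.26599038],
       [  0.        ,   0.        ,   1.        ]]), 'k1': -0.0955980682833739, 'world_to_cam': array([[ 0.87403834, -0.48584321, -0.0036549 , -0.48603607],
       [-0.25524691, -0.45276574, -0.85431387,  0.20981923],
       [ 0.41340778,  0.74763598,
[... 307 characters left out ...]
y([[-0.00345897, -0.99984329,  0.01736161, -0.07553917],
       [-0.99611042,  0.00191638, -0.08809292,  0.55315619],
       [ 0.08804584, -0.01759879, -0.99596095,  1.13162174],
       [ 0.        ,  0.        ,  0.        ,  1.        ]])}
wrist {'mtx': array([[378.24257881,   0.        , 325.95748088],
       [  0.        , 378.24257881, 242.29798221],
       [  0.        ,   0.        ,   1.        ]]), 'k1': -0.07215607059026083, 'world_to_cam': array([[ 0.38970901,  0.9209357 , -0.00208123, -0.62428846],
       [ 0.88093763, -0.37212247,  0.29235896, -0.03854045],
       [ 0.26846933, -0.11576836, -0.95630639,  0.37945677],
       [ 0.        ,  0.        ,  0.        ,  1.        ]])}
```

View pics/top0.png

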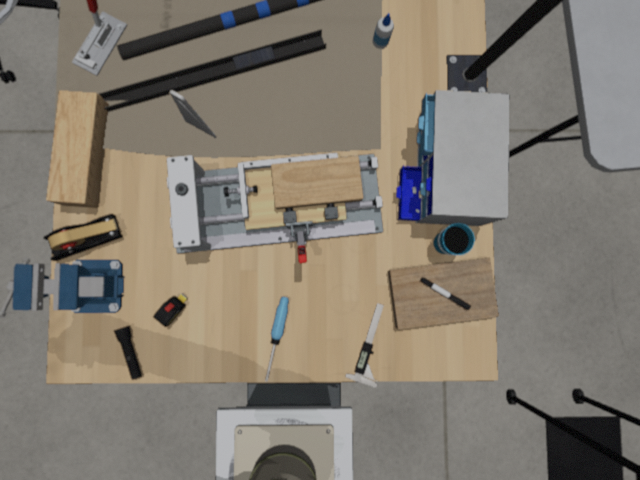

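View pics/scene0.png

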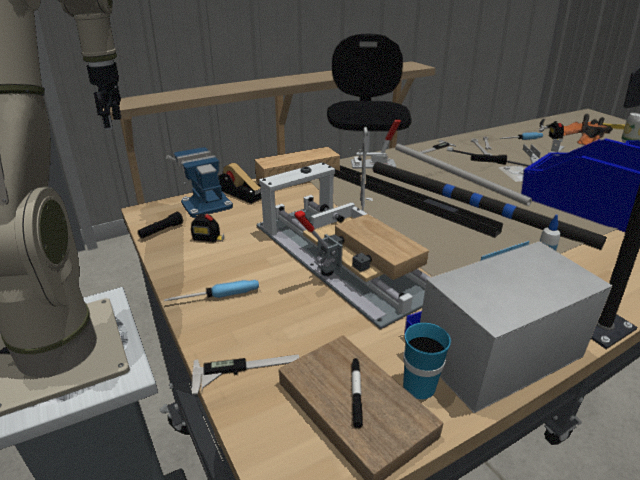

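The top view shows the jig at px (170–382, 150–250), with the blank at (272–363, 157–208). The red lever grip is at (302, 252), the cup at (456, 239), the spare timber at (443, 293) and the tape at (170, 309). Next I'll measure them.

```bash
python3 - <<'E'
from h import *
d=np.load('top0.npz');W=d['W'];im=d['im'].astype(int);z=W[...,2]
print('bench z',np.nanmedian(z[330:370,200:250]), 'cabinet top',np.nanmedian(z[130:180,450:490]))
def box(m,name):
    n,l,s,c=cv2.connectedComponentsWithStats(m.astype(np.uint8))
    k=1+np.argmax(s[1:,4]);mm=l==k
    P=W[mm];r=cv2.minAreaRect(P[:,:2].astype(np.float32));print(name,s[k],'rect',r,'med',np.median(P,0).round(4))
    print(cv2.boxPoints(r).round(4).tolist());return mm
roi=np.zeros(z.shape,bool);roi[150:215,240:380]=1
b=box(roi&(abs(z-.096)<.008),'blank')
roi[:]=0;roi[235:275,280:330]=1
red=(im[...,0]>140)&(im[...,1]<90)&(im[...,2]<90)
g=roi&red
P=W[g];print('red',len(P));
v,u=np.nonzero(g);
for a,bb,p in list(zip(v,u,P))[::8]:print(a,bb,p.round(4))
roi[:]=0;roi[150:255,160:215]=1
box(roi&(z>.135)&(z<.165),'bridge')
roi[:]=0;roi[220:260,430:480]=1
box(roi&(z>.09)&(z<.13),'cup')
roi[:]=0;roi[250:335,380:500]=1
box(roi&(z>.03)&(z<.06),'spare')
roi[:]=0;roi[285:330,145:195]=1
box(roi&(z>.03)&(z<.09),'tape')
roi[:]=0;roi[90:225,415:515]=1
box(roi&(z>.06),'cab')
big=cv2.resize(d['im'][140:275,160:400],None,fx=3.3,fy=3.3,interpolation=cv2.INTER_CUBIC);save('topz.png',big)
s=np.load('scene0.npz');save('scenez.png',cv2.resize(s['im'][150:330,240:440],None,fx=3.3,fy=3.3,interpolation=cv2.INTER_CUBIC))
E
```

```text
bench z -0.0019733858026882434 cabinet top 0.16447455178839898
blank [ 271  155   92   53 3880] rect ((0.6748876571655273, -0.07624705880880356), (0.10191332548856735, 0.20012158155441284), 5.803171634674072) med [ 0.6732 -0.075   0.0952]
[[0.6140999794006348, 0.01810000091791153], [0.6342999935150146, -0.1808999925851822], [0.7357000112533569, -0.17059999704360962], [0.715499997138977, 0.02850000001490116]]
red 62
255 299 [ 0.5017 -0.0383  0.1887]
256 299 [ 0.4997 -0.0383  0.1888]
257 299 [ 0.4977 -0.0383  0.1879]
258 298 [ 0.4957 -0.0362  0.1866]
258 306 [ 0.4957 -0.0525  0.1862]
259 306 [ 0.4937 -0.0525  0.187 ]
260 306 [ 0.4918 -0.0525  0.1835]
262 299 [ 0.4877 -0.0382  0.1853]
bridge [ 167  155   34   93 2486] rect ((0.6211099028587341, 0.20923221111297607), (0.19559846818447113, 0.05691686272621155), 5.591955184936523) med [0.6189 0.2075 0.1493]
[[0.5210000276565552, 0.2280000001192093], [0.5264999866485596, 0.17139999568462372], [0.7211999893188477, 0.19040000438690186], [0.7156999707221985, 0.24709999561309814]]
cup [441 223  34  32 278] rect ((0.5412706732749939, -0.38663509
[... 626 characters left out ...]
9295]]
tape [153 296  30  31 489] rect ((0.38128897547721863, 0.26563960313796997), (0.03628614917397499, 0.06381017714738846), 51.497764587402344) med [0.3827 0.2618 0.0581]
[[0.3449999988079071, 0.27129998803138733], [0.39500001072883606, 0.23160000145435333], [0.41760000586509705, 0.25999999046325684], [0.3675999939441681, 0.299699991941452]]
cab [  418    90    92   133 11232] rect ((0.7213399410247803, -0.38941752910614014), (0.19150619208812714, 0.27149316668510437), 86.96553802490234) med [ 0.7159 -0.3907  0.164 ]
[[0.5806999802589417, -0.4778999984264374], [0.8518000245094299, -0.49219998717308044], [0.8619999885559082, -0.3009999990463257], [0.5909000039100647, -0.2865999937057495]]
```

View pics/topz.png

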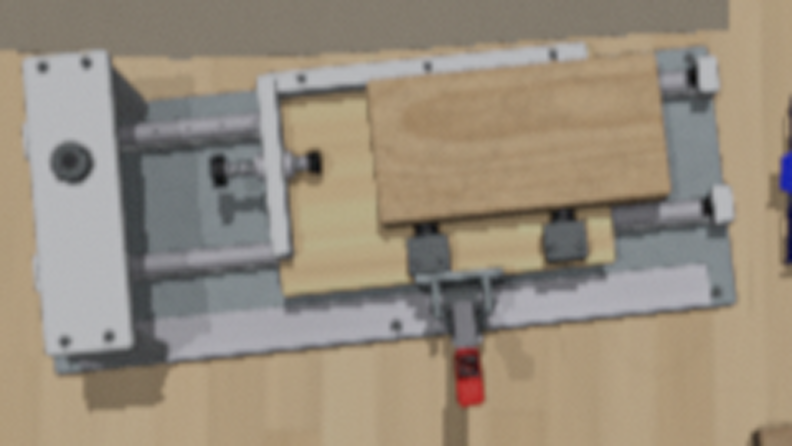

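View pics/scenez.png

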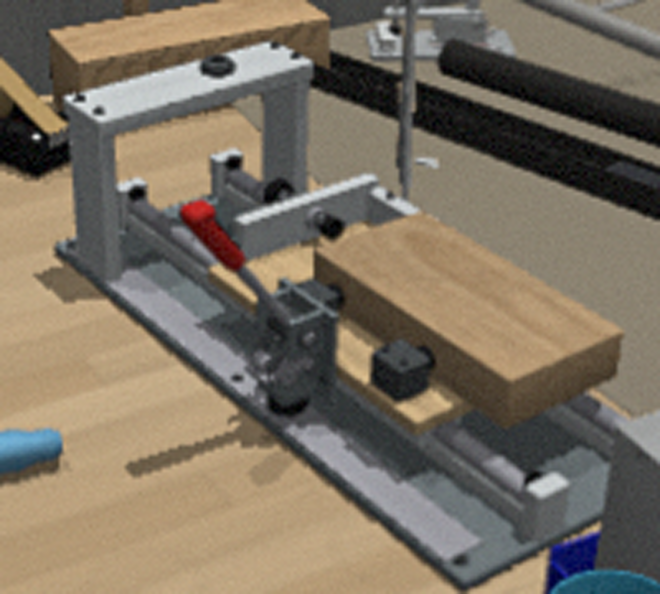

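```bash
python3 - <<'E'
from h import *
d=np.load('top0.npz');W=d['W'];z=W[...,2];P=W.reshape(-1,3);P=P[~np.isnan(P[:,0])]
def mx(x0,x1,y0,y1):
    m=(P[:,0]>x0)&(P[:,0]<x1)&(P[:,1]>y0)&(P[:,1]<y1);return P[m,2].max().round(3) if m.any() else None
print('path strip max', mx(.15,.6,-.1,.5))
for y in np.arange(-.16,-.31,-.01): print(round(y,2),[mx(x,x+.02,y-.01,y) for x in np.arange(.58,.80,.02)])
c=manip.calibration('wrist');T=np.linalg.inv(c['world_to_cam']);o=manip.get_obs()
from scipy.spatial.transform import Rotation as R
r=R.from_quat(o['ee_rot']);print('cam in tool',r.inv().apply(T[:3,3]-o['position']))
print('tool axes',r.as_matrix().round(3))
# hinge/deck features: pads, end plate tip
for u,v in [((320)/3.3+160,163/3.3+140),(300/3.3+160,163/3.3+140),(268/3.3+160,163/3.3+140)]:
    print('tip',W[int(v),int(u)])
# grip line from red incl dark
m=np.zeros(z.shape,bool);m[225:268,290:315]=1;m&=(z>.09)&(z<.2)
for v in range(225,268,3):
    q=W[v][m[v]]
    if len(q):print(v,len(q),q.mean(0).round(4),q[:,1].min().round(4),q[:,1].max().round(4))
E
```

```text
path strip max 0.191
-0.16 [np.float64(0.016), np.float64(0.014), np.float64(0.101), np.float64(0.101), np.float64(0.1), np.float64(0.101), np.float64(0.099), np.float64(0.1), np.float64(0.009), np.float64(0.009), np.float64(0.009), np.float64(0.008)]
-0.17 [np.float64(0.015), np.float64(0.016), np.float64(0.099), np.float64(0.098), np.float64(0.099), np.float64(0.099), np.float64(0.097), np.float64(0.095), np.float64(0.01), np.float64(0.009), np.float64(0.009), np.float64(0.008)]
-0.18 [np.float64(0.018), np.float64(0.014), np.float64(0.04), np.float64(0.013), np.float64(0.013), np.float64(0.016), np.float64(0.025), np.float64(0.042), np.float64(0.016), np.float64(0.008), np.float64(0.008), np.float64(0.008)]
-0.19 [np.float64(0.015), np.float64(0.014), np.float64(0.04), np.float64(0.033), np.float64(0.013), np.float64(0.012), np.float64(0.023), np.float64(0.047), np.float64(0.013), np.float64(0.011), np.float64(0.011), np.float64(0.007)]
-0.2 [np.float64(0.015), np.float64(0.015), np.float64(0.05), np.float64(0.045), np.float64(0.015), np.float64(0.013), np.float64(0.045), np.float
[... 2599 characters left out ...]
p [0.65710655 0.07462705 0.08335871]
tip [0.65564565 0.09389814 0.09114472]
225 5 [ 0.5737 -0.0325  0.0934] -0.0544 -0.0164
228 5 [ 0.5669 -0.0361  0.0936] -0.0567 -0.0186
231 9 [ 0.5603 -0.0398  0.0928] -0.0566 -0.0187
234 12 [ 0.5532 -0.0372  0.0966] -0.0566 -0.0187
237 7 [ 0.5451 -0.0391  0.1119] -0.0457 -0.0325
240 6 [ 0.5376 -0.0403  0.1229] -0.0457 -0.0349
243 6 [ 0.5303 -0.0405  0.1333] -0.0459 -0.0351
246 8 [ 0.5228 -0.0429  0.1493] -0.0502 -0.0354
249 9 [ 0.5157 -0.0419  0.1602] -0.0503 -0.0334
252 8 [ 0.5087 -0.0432  0.1725] -0.0504 -0.0358
255 9 [ 0.5018 -0.0444  0.1877] -0.0525 -0.0363
258 9 [ 0.4957 -0.0444  0.187 ] -0.0525 -0.0362
261 9 [ 0.4896 -0.0444  0.1865] -0.0525 -0.0362
```

jog_arm --steps '[0,-0.02,-0.02,0,-0.05,0,-0.05,-0.047,0,-0.15,0,-0.085,-0.08,0,-0.25,0,-0.12,-0.112,0,-0.35,0,-0.155,-0.145,0,-0.45,0,-0.19,-0.178,0,-0.5,0,-0.225,-0.211,0,-0.5,0,-0.26,-0.244,0,-0.5,0,-0.295,-0.277,0,-0.5,0,-0.33,-0.31,0,-0.5]' --grip_force 30

```text
clock: 1.15
position: [0.4269, 0.1597, 0.2484]
ee_rot: [-0.05, 0.999, 0.0, 0.0]
ft_force: [0.2, 1.3, 0.8]
grip_width: -0.002
```

jog_arm --steps '[0,-0.011,-0.033,0,0,0,-0.022,-0.066,0,0,0,-0.034,-0.1,0,0,0,-0.045,-0.135,0,0,0,-0.057,-0.17,0,0,0,-0.066,-0.2,0,0,0,-0.0705,-0.2123,0,0,0,-0.0705,-0.2123,0,0,0,-0.0705,-0.2123,0,0,0,-0.0705,-0.2123,0,0]'

```text
clock: 2.15
position: [0.5177, -0.0411, 0.2482]
ee_rot: [-0.051, 0.999, 0.0, -0.0]
ft_force: [0.4, 0.1, -1.1]
grip_width: 0.002
```

```bash
python3 - <<'E'
from h import *
print(manip.get_obs()['position'],manip.get_obs()['ft_force'])
c=manip.calibration('wrist');im,d=manip.camera('wrist');save('wrist1.png',im);np.savez('wrist1.npz',im=im,d=d,W=pts(d,c))
W=pts(d,c);a=im.astype(int)
m=(a[...,0]>110)&(a[...,1]<80)&(a[...,2]<80)&(W[...,2]>.1)
print(m.sum(),np.nanmin(W[m],0),np.nanmax(W[m],0),np.nanmedian(W[m],0))
v,u=np.nonzero(m);print(u.min(),u.max(),v.min(),v.max())
for vv in range(v.min(),v.max(),12):
    q=W[vv][m[vv]]
    if len(q):print(vv,q.mean(0).round(4),q[:,1].min().round(4),q[:,1].max().round(4))
im,d=manip.camera('scene');save('scene1.png',im)
E
```

```text
[ 0.51767152 -0.04107461  0.24817822] [ 0.38523246  0.14563458 -1.1156365 ]
1045 [ 0.48703914 -0.05429777  0.13493523] [ 0.52941199 -0.03554738  0.19055855] [ 0.49509637 -0.04552637  0.18749782]
306 339 214 261
214 [ 0.4875 -0.0501  0.1835] -0.0511 -0.049
226 [ 0.4925 -0.0459  0.1871] -0.054 -0.0376
238 [ 0.4985 -0.045   0.188 ] -0.0529 -0.0371
250 [ 0.5142 -0.0514  0.1619] -0.0518 -0.0511
```

View pics/wrist1.png

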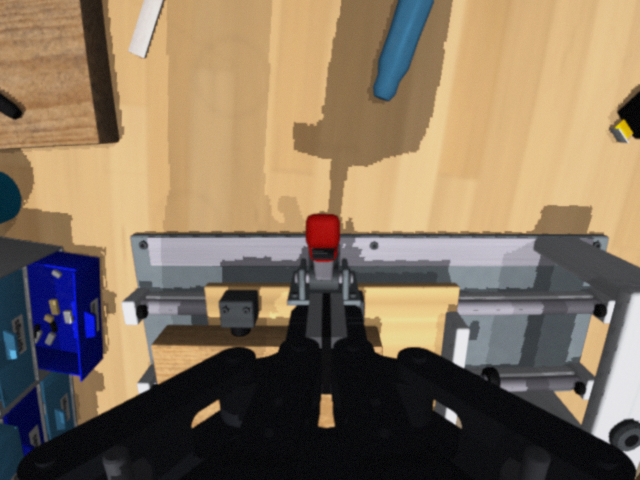

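View pics/scene1.png

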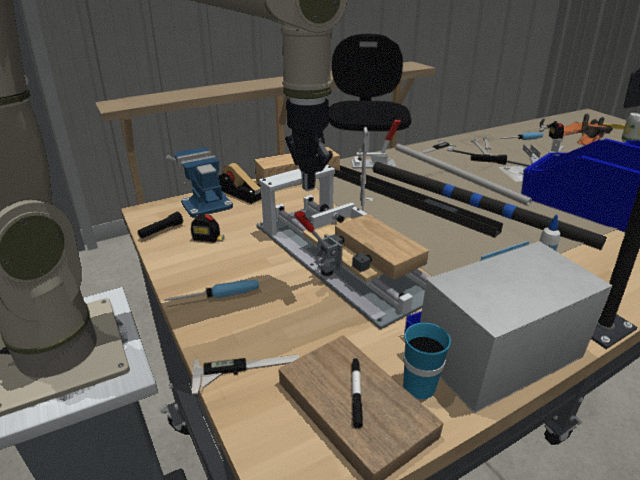

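The wrist view shows the grip at px (306–339, 214–261), about 2 mm to the jig's right of the finger line. I'll start pressing the lever along its arc.

jog_arm --steps '[0,0,-0.002,0.02,0,0,0,-0.002,0.04,0,0,0,-0.002,0.05,0,0,0.004,-0.002,0.056,0,0,0.01,-0.002,0.061,0,0,0.016,-0.002,0.067,0,0,0.0225,-0.002,0.0736,0,0,0.029,-0.002,0.081,0,0,0.035,-0.002,0.089,0,0,0.04,-0.002,0.0973,0]'

```text
clock: 3.25
position: [0.4784, -0.0485, 0.1517]
ee_rot: [-0.05, 0.999, 0.0, 0.001]
ft_force: [-1.0, 0.4, 9.8]
grip_width: -0.002
```

```bash
python3 - <<'E'
from h import *
print(manip.get_obs()['position'],manip.get_obs()['ft_force'])
im,d=manip.camera('wrist');save('wrist2.png',im)
im,d=manip.camera('scene');save('scene2.png',cv2.resize(im[120:330,230:440],None,fx=2.8,fy=2.8))
E
```

```text
[ 0.47842642 -0.04850561  0.1516781 ] [-1.00755048  0.3870752   9.80889407]
```

View pics/scene2.png

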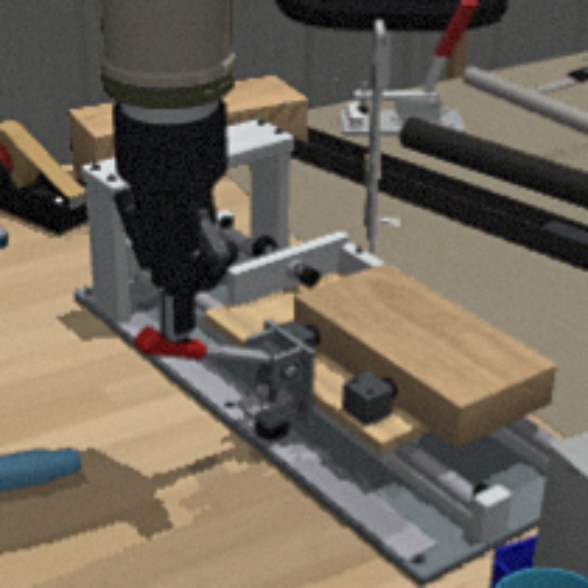

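View pics/wrist2.png

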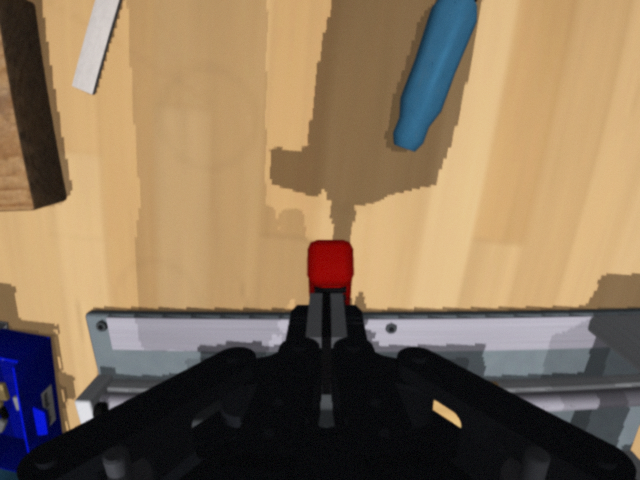

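The scene view shows the lever about half down, with the fingertip on the red grip. I'll keep going.

jog_arm --steps '[0,0.0035,0,0.008,0,0,0.0065,0,0.0155,0,0,0.009,0,0.0225,0,0,0.0105,0,0.0285,0,0,0.012,0,0.0345,0,0,0.013,0,0.04,0,0,0.0135,0,0.045,0,0,0.0135,0,0.049,0,0,0.0135,0,0.051,0,0,0.0135,0,0.051,0]'

```text
clock: 4.35
position: [0.4645, -0.0498, 0.0998]
ee_rot: [-0.05, 0.999, 0.0, -0.001]
ft_force: [-3.4, 0.6, 3.9]
grip_width: 0.002
```

```bash
python3 - <<'E'
from h import *
print(manip.get_obs()['position'],manip.get_obs()['ft_force'])
im,d=manip.camera('scene');save('scene3.png',cv2.resize(im[120:330,230:440],None,fx=2.8,fy=2.8))
E
```

```text
[ 0.46452242 -0.04978935  0.09979453] [-3.35699371  0.55865768  3.9394819 ]
```

View pics/scene3.png

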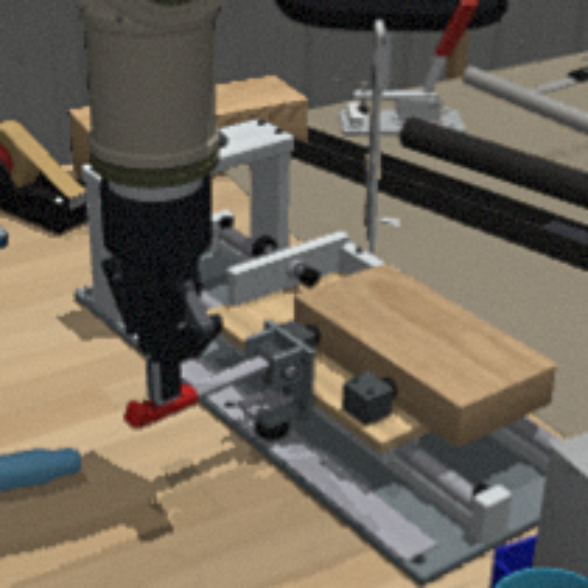

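The lever looks level and the force has dropped, so it seems to have snapped. I'll press another 2 mm to confirm it's on the hard stop.

jog_arm --steps '[0,0,0,0.0005,0,0,0,0,0.001,0,0,0,0,0.0015,0,0,0,0,0.002,0,0,0,0,0.002,0,0,0,0,0.002,0,0,0,0,0.002,0,0,0,0,0.002,0,0,0,0,0.002,0,0,0,0,0.002,0]'

```text
clock: 5.4
position: [0.4646, -0.0498, 0.0986]
ee_rot: [-0.05, 0.999, 0.0, -0.001]
ft_force: [-8.5, -0.1, 15.6]
grip_width: 0.003
```

jog_arm --steps '[0,0,0,-0.01,0,0,0,0,-0.03,0,0,0,0,-0.06,0,0,0,0,-0.09,0,0,0,0,-0.105,0,0,0,0,-0.11,0,0,0,0,-0.11,0,0,0,0,-0.11,0,0,0,0,-0.11,0,0,0,0,-0.11,0]'

```text
clock: 6.4
position: [0.4645, -0.0498, 0.2072]
ee_rot: [-0.05, 0.999, -0.0, -0.001]
ft_force: [0.2, -1.0, 0.2]
grip_width: -0.002
```

```bash
python3 - <<'E'
from h import *
o=manip.get_obs();print(o['position'],o['ft_force'],o['joint_pos'].round(3))
c=manip.calibration('wrist');im,d=manip.camera('wrist');save('wrist4.png',im)
W=pts(d,c);a=im.astype(int)
m=(a[...,0]>110)&(a[...,1]<80)&(a[...,2]<80)&(W[...,2]>.06)
v,u=np.nonzero(m);print(m.sum(),u.min(),u.max(),v.min(),v.max())
for vv in range(v.min(),v.max(),10):
    q=W[vv][m[vv]]
    if len(q):print(vv,q.mean(0).round(4),q[:,1].min().round(4),q[:,1].max().round(4))
im,d=manip.camera('top');W=pts(d,manip.calibration('top'));z=W[...,2];save('top4.png',im)
roi=np.zeros(z.shape,bool);roi[150:215,240:380]=1
m=roi&(abs(z-.096)<.008);n,l,s,_=cv2.connectedComponentsWithStats(m.astype(np.uint8));k=1+np.argmax(s[1:,4])
print(s[k],cv2.minAreaRect(W[l==k][:,:2].astype(np.float32)))
E
```

```text
[ 0.46454929 -0.04983981  0.20720349] [ 0.19359203 -1.04984322  0.22980313] [-0.462 -0.007  0.474  1.938  0.004  1.21   1.682]
1400 315 340 193 274
193 [ 0.4346 -0.0556  0.0734] -0.0573 -0.0539
203 [ 0.4391 -0.051   0.084 ] -0.0567 -0.0454
213 [ 0.4463 -0.0544  0.0839] -0.0587 -0.0467
223 [ 0.4539 -0.0507  0.0801] -0.0581 -0.0415
233 [ 0.4606 -0.0492  0.0812] -0.0574 -0.0407
243 [ 0.4681 -0.0484  0.0799] -0.0567 -0.04
253 [ 0.4748 -0.0477  0.0819] -0.0561 -0.0391
263 [ 0.482  -0.047   0.0824] -0.0554 -0.0383
273 [ 0.4895 -0.0459  0.0822] -0.0526 -0.0389
[ 271  155   92   52 3874] ((0.6754792928695679, -0.07622961699962616), (0.10348433256149292, 0.20033176243305206), 5.946969032287598)
```

View pics/wrist4.png

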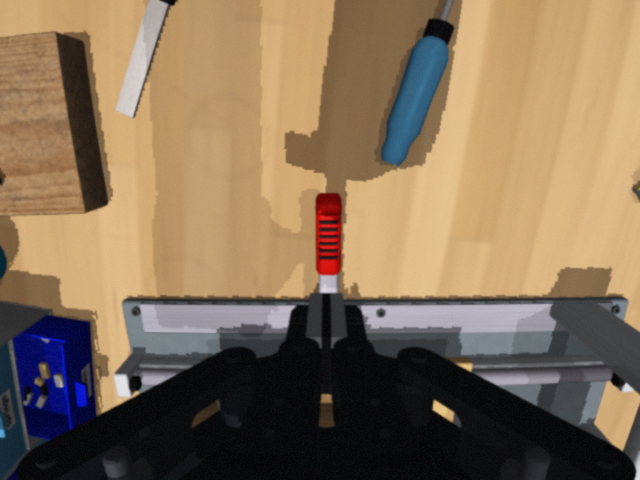

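The wrist view shows the red grip level at z≈0.082 (px 315–340, 193–274), so the brake is locked. The blank hasn't moved. Next I'll go round behind it and turn the tool 90° so the stiff sides of the fingers do the pushing.

jog_arm --steps '[0,-0.015,-0.014,0,0.1,0,-0.045,-0.042,0,0.22,0,-0.075,-0.07,0,0.35,0,-0.105,-0.1,0,0.49,0,-0.135,-0.128,0,0.63,0,-0.165,-0.153,0,0.77,0,-0.19,-0.178,0,0.91,0,-0.205,-0.19,0,1.05,0,-0.2067,-0.1923,0,1.19,0,-0.2067,-0.1923,0,1.33]'

```text
clock: 7.5
position: [0.69, -0.2213, 0.2067]
ee_rot: [0.579, 0.815, -0.001, -0.0]
ft_force: [0.1, -0.3, -0.6]
grip_width: 0.001
```

jog_arm --steps '[0,0,0,0,0.1,0,0,0,0,0.2,0,0,0,0,0.241,0,0,0,0,0.241,0,0,0,0,0.241,0,0,0,0,0.241,0,0,0,0,0.241,0,0,0,0,0.241,0,0,0,0,0.241,0,0,0,0,0.241]'

```text
clock: 8.5
position: [0.6898, -0.2205, 0.208]
ee_rot: [0.671, 0.742, 0.0, -0.0]
ft_force: [0.8, 0.2, 0.5]
grip_width: -0.005
```

```bash
python3 - <<'E'
from h import *
from scipy.spatial.transform import Rotation as R
o=manip.get_obs();print(o['position'],o['ft_force'],o['joint_pos'].round(3));print(R.from_quat(o['ee_rot']).as_matrix().round(3))
c=manip.calibration('wrist');im,d=manip.camera('wrist');save('wrist5.png',im)
W=pts(d,c);z=W[...,2]
m=abs(z-.096)<.008
n,l,s,_=cv2.connectedComponentsWithStats(m.astype(np.uint8));k=1+np.argmax(s[1:,4]);P=W[l==k]
print(s[k],P.min(0),P.max(0),cv2.minAreaRect(P[:,:2].astype(np.float32)))
im,d=manip.camera('scene');save('scene5.png',cv2.resize(im[120:400,230:500],None,fx=2.1,fy=2.1))
E
```

```text
[ 0.68983498 -0.2204573   0.20802557] [0.7952199  0.22108937 0.487349  ] [-0.221  0.682  0.785  1.239 -0.47   1.401  0.624]
[[-0.1    0.995  0.   ]
 [ 0.995  0.1    0.   ]
 [ 0.     0.    -1.   ]]
[  237     0   174   178 29481] [ 0.62530143 -0.18135482  0.09074749] [ 0.73387438 -0.070431    0.09853174] ((0.6796037554740906, -0.1262141913175583), (0.10071780532598495, 0.1021338552236557), 5.746315956115723)
```

View pics/wrist5.png

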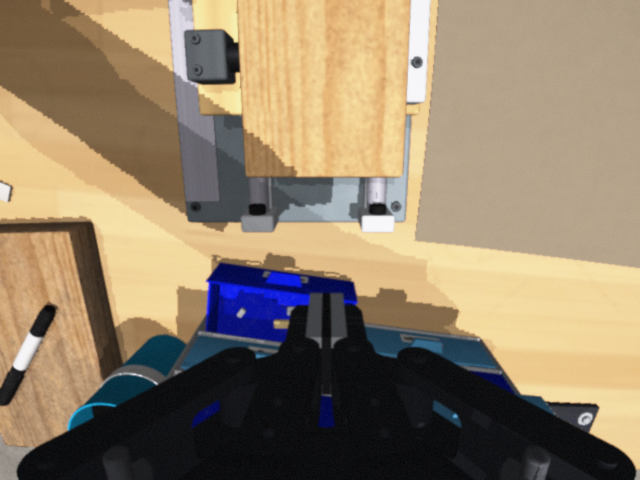

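View pics/scene5.png

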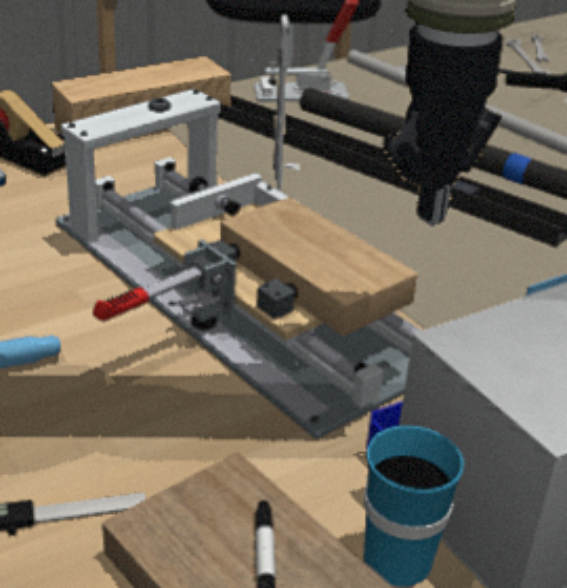

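The wrist view shows the blank's right end edge at px row 177 (cols 246–405). The fingers (about col 326) are lined up with it and roughly 45 mm behind. I'll lower and approach.

jog_arm --steps '[0,0,0,0.03,0,0,0,0,0.07,0,0,0,0,0.105,0,0,0,0,0.12,0,0,0,0,0.125,0,0,0.008,0,0.125,0,0,0.016,0,0.125,0,0,0.022,0,0.125,0,0,0.025,0,0.125,0,0,0.025,0,0.125,0]'

```text
clock: 9.6
position: [0.6878, -0.1946, 0.0837]
ee_rot: [0.67, 0.742, 0.0, 0.0]
ft_force: [-0.3, 0.1, 0.0]
grip_width: -0.005
```

jog_arm --steps '[0,0.001,0,0,0,0,0.002,0,0,0,0,0.003,0,0,0,0,0.004,0,0,0,0,0.005,0,0,0,0,0.006,0,0,0,0,0.007,0,0,0,0,0.008,0,0,0,0,0.009,0,0,0,0,0.01,0,0,0]'

```text
clock: 10.6
position: [0.6864, -0.1869, 0.0831]
ee_rot: [0.671, 0.741, -0.0, 0.001]
ft_force: [2.8, -5.5, -1.6]
grip_width: 0.002
```

Contact made, with the push at about 5.5 N. The camera puts the gap to the stop at roughly 38 mm, so I'll slide 20 mm first and then creep.

jog_arm --steps '[0,0.001,0,0,0,0,0.003,0,0,0,0,0.005,0,0,0,0,0.007,0,0,0,0,0.009,0,0,0,0,0.011,0,0,0,0,0.013,0,0,0,0,0.015,0,0,0,0,0.017,0,0,0,0,0.019,0,0,0]'

```text
clock: 11.6
position: [0.6845, -0.1681, 0.0832]
ee_rot: [0.671, 0.741, -0.0, 0.001]
ft_force: [2.7, -5.2, -2.3]
grip_width: 0.001
```

```bash
python3 - <<'E'
from h import *
o=manip.get_obs();print(o['position'],o['ft_force'])
im,d=manip.camera('scene');save('scene6.png',cv2.resize(im[120:330,230:470],None,fx=3,fy=3,interpolation=cv2.INTER_CUBIC))
im,d=manip.camera('top');save('top6.png',cv2.resize(im[140:260,200:400],None,fx=4,fy=4,interpolation=cv2.INTER_CUBIC))
E
```

```text
[ 0.68454292 -0.16808098  0.08320721] [ 2.70722525 -5.22806876 -2.28524496]
```

View pics/scene6.png

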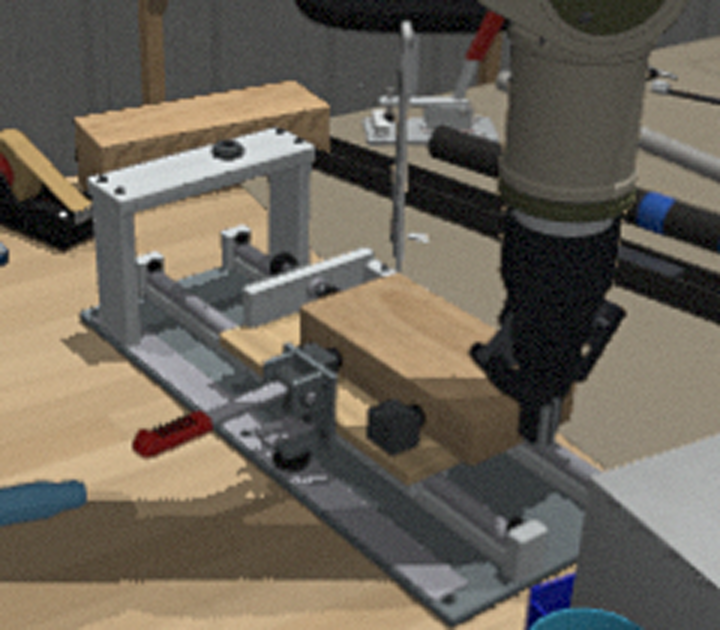

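View pics/top6.png

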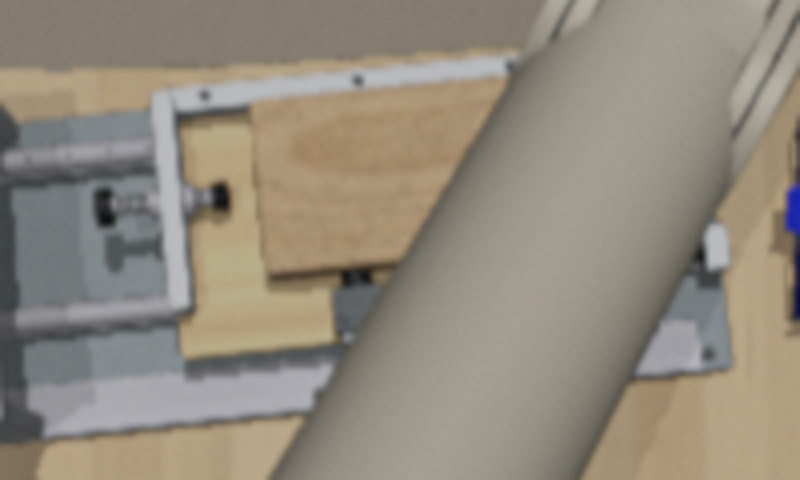

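The top view shows the rubber tip at zoomed col 229 and the blank's edge at col 258, which is about 15 mm to go. I'll advance 10 mm.

jog_arm --steps '[0,0.001,0,0,0,0,0.002,0,0,0,0,0.003,0,0,0,0,0.004,0,0,0,0,0.005,0,0,0,0,0.006,0,0,0,0,0.007,0,0,0,0,0.008,0,0,0,0,0.009,0,0,0,0,0.01,0,0,0]'

```text
clock: 12.7
position: [0.6835, -0.158, 0.0832]
ee_rot: [0.671, 0.741, -0.0, 0.001]
ft_force: [3.0, -4.8, -2.3]
grip_width: -0.003
```

jog_arm --steps '[0,0.0004,0,0,0,0,0.0008,0,0,0,0,0.0012,0,0,0,0,0.0016,0,0,0,0,0.002,0,0,0,0,0.0024,0,0,0,0,0.0028,0,0,0,0,0.0032,0,0,0,0,0.0036,0,0,0,0,0.004,0,0,0]'

```text
clock: 13.7
position: [0.6831, -0.154, 0.0832]
ee_rot: [0.671, 0.741, -0.0, 0.001]
ft_force: [2.4, -5.6, -3.1]
grip_width: 0.003
```

jog_arm --steps '[0,0.0003,0,0,0,0,0.0006,0,0,0,0,0.0009,0,0,0,0,0.0012,0,0,0,0,0.0015,0,0,0,0,0.0018,0,0,0,0,0.0021,0,0,0,0,0.0023,0,0,0,0,0.0025,0,0,0,0,0.0025,0,0,0]'

```text
clock: 14.7
position: [0.6829, -0.1514, 0.0832]
ee_rot: [0.671, 0.741, -0.0, 0.001]
ft_force: [2.1, -4.6, -2.0]
grip_width: -0.001
```

jog_arm --steps '[0,0.0003,0,0,0,0,0.0006,0,0,0,0,0.0009,0,0,0,0,0.0012,0,0,0,0,0.0015,0,0,0,0,0.0018,0,0,0,0,0.0021,0,0,0,0,0.0023,0,0,0,0,0.0025,0,0,0,0,0.0025,0,0,0]'

```text
clock: 15.7
position: [0.6827, -0.15, 0.0833]
ee_rot: [0.671, 0.741, -0.001, 0.001]
ft_force: [3.5, -8.2, -2.2]
grip_width: -0.003
```

The push is climbing, so the blank has reached the stop. I'll press a little more.

jog_arm --steps '[0,0.0002,0,0,0,0,0.0004,0,0,0,0,0.0006,0,0,0,0,0.0008,0,0,0,0,0.001,0,0,0,0,0.0012,0,0,0,0,0.0014,0,0,0,0,0.0015,0,0,0,0,0.0015,0,0,0,0,0.0015,0,0,0]'

```text
clock: 16.7
position: [0.6826, -0.1495, 0.0836]
ee_rot: [0.672, 0.741, -0.001, 0.002]
ft_force: [2.6, -8.7, -3.0]
grip_width: 0.005
```

jog_arm --steps '[0,0.0002,0,0,0,0,0.0004,0,0,0,0,0.0006,0,0,0,0,0.0008,0,0,0,0,0.001,0,0,0,0,0.0012,0,0,0,0,0.0014,0,0,0,0,0.0015,0,0,0,0,0.0015,0,0,0,0,0.0015,0,0,0]'

```text
clock: 17.7
position: [0.6824, -0.1489, 0.0837]
ee_rot: [0.672, 0.741, -0.001, 0.002]
ft_force: [3.2, -12.2, -1.3]
grip_width: 0.0
```

```bash
python3 - <<'E'
from h import *
for i in range(4):
    im,d=manip.camera('scene'); o=manip.get_obs();print(o['position'].round(4),o['ft_force'].round(2),o['torque'].round(2))
save('scene7.png',cv2.resize(im[120:330,230:470],None,fx=3,fy=3,interpolation=cv2.INTER_CUBIC))
im,d=manip.camera('top');save('top7.png',cv2.resize(im[140:260,200:400],None,fx=4,fy=4,interpolation=cv2.INTER_CUBIC))
E
```

```text
[ 0.6824 -0.1489  0.0837] [  3.5  -12.42  -1.89] [-2.47 -0.82 -0.02]
[ 0.6824 -0.1489  0.0837] [  3.59 -11.82  -1.78] [-2.48 -0.9  -0.03]
[ 0.6824 -0.1489  0.0837] [  3.23 -13.02  -2.99] [-2.49 -0.87 -0.06]
[ 0.6824 -0.1489  0.0837] [  5.34 -12.11  -2.13] [-2.44 -0.81 -0.06]
```

View pics/top7.png

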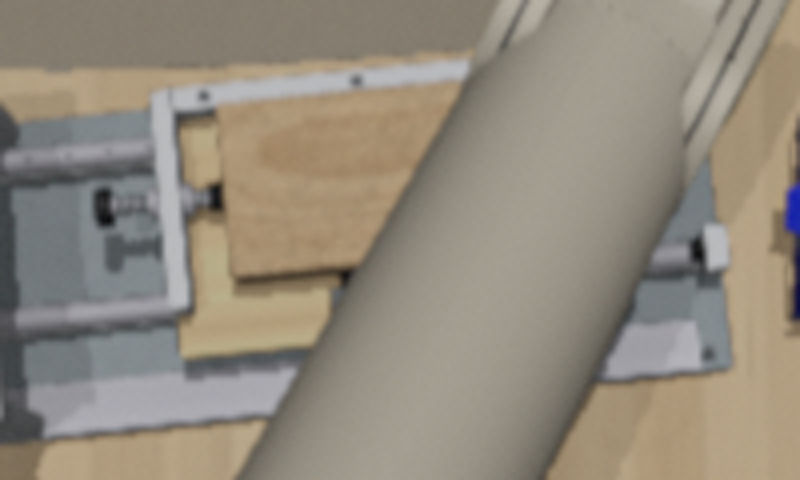

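View pics/scene7.png

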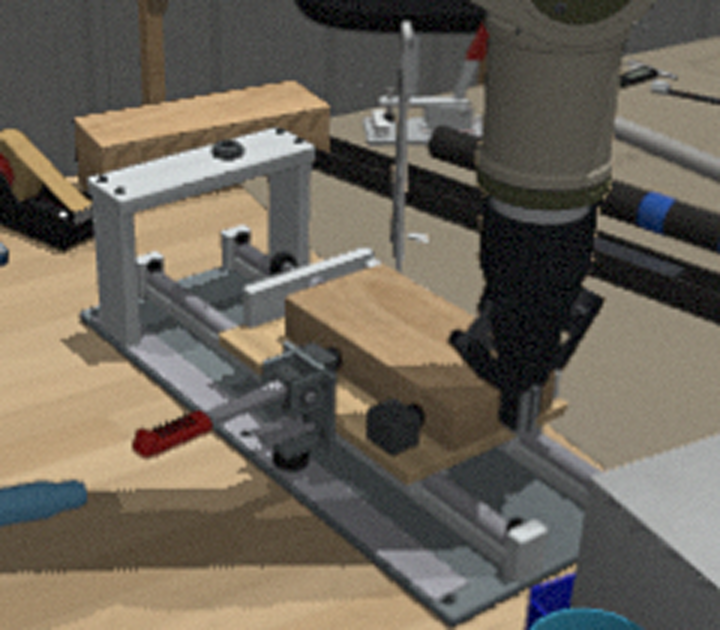

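The top view shows the blank's edge meeting the rubber tip at zoomed col ~222. I held about 12.5 N for over 0.5 s with drag at about 5 N, so roughly 7 N is on the stop. The lever is still down. Now I'll back off and lift.

jog_arm --steps '[0,-0.002,0,0,0,0,-0.008,0,0,0,0,-0.018,0,0,0,0,-0.026,0,0,0,0,-0.03,0,-0.005,0,0,-0.03,0,-0.025,0,0,-0.03,0,-0.06,0,0,-0.03,0,-0.1,0,0,-0.03,0,-0.12,0,0,-0.03,0,-0.125,0]'

```text
clock: 18.95
position: [0.6862, -0.1754, 0.2115]
ee_rot: [0.671, 0.742, 0.001, 0.002]
ft_force: [-0.5, -0.5, -0.2]
grip_width: -0.002
```

jog_arm --steps '[0,0.01,-0.014,0,-0.1,0,0.03,-0.042,0,-0.24,0,0.052,-0.073,0,-0.38,0,0.074,-0.104,0,-0.52,0,0.096,-0.136,0,-0.66,0,0.117,-0.165,0,-0.8,0,0.135,-0.19,0,-0.94,0,0.145,-0.205,0,-1.08,0,0.148,-0.209,0,-1.22,0,0.148,-0.209,0,-1.36]'

```text
clock: 19.95
position: [0.4614, -0.0475, 0.2075]
ee_rot: [0.052, 0.999, 0.001, -0.0]
ft_force: [-0.1, 0.6, 0.5]
grip_width: 0.003
```

jog_arm --steps '[0.05,0,0,0,-0.1,0.05,0,0,0,-0.2,0.05,0,0,0,-0.211,0.05,0,0,0,-0.211,0.05,0,0,0,-0.211,0.05,0,0,0,-0.211,0.05,0,0,0,-0.211,0.05,0,0,0,-0.211,0.05,0,0,0,-0.211,0.05,0,0,0,-0.211]'

```text
clock: 20.95
position: [0.4625, -0.0483, 0.208]
ee_rot: [-0.05, 0.999, 0.0, 0.0]
ft_force: [-0.1, -0.1, -0.3]
grip_width: 0.586
```

```bash
python3 - <<'E'
from h import *
from scipy.spatial.transform import Rotation as R
o=manip.get_obs();p=o['position'];Rm=R.from_quat(o['ee_rot']).as_matrix();print(p,o['ft_force'],o['joint_pos'].round(3),o['grip_width']);print(Rm.round(3))
c=manip.calibration('wrist');im,d=manip.camera('wrist');save('wrist8.png',im)
W=pts(d,c);a=im.astype(int)
m=(a[...,0]>110)&(a[...,1]<80)&(a[...,2]<80)&(W[...,2]>.06)
v,u=np.nonzero(m);print(m.sum(),u.min(),u.max(),v.min(),v.max())
r=cv2.minAreaRect(W[m][:,:2].astype(np.float32));print(r, np.median(W[m],0))
q=np.array([r[0][0],r[0][1],.076]);print('delta in tool',Rm.T@(q-p))
im,d=manip.camera('top');save('top8.png',cv2.resize(im[140:260,200:400],None,fx=4,fy=4,interpolation=cv2.INTER_CUBIC))
E
```

```text
[ 0.46251025 -0.0482665   0.20798731] [-0.06495969 -0.09355722 -0.34118707] [-0.67  -0.028  0.676  1.951  0.018  1.212  1.67 ] 0.5863664152059114
[[-0.995 -0.1    0.   ]
 [-0.1    0.995  0.   ]
 [-0.     0.    -1.   ]]
1404 313 337 195 275
((0.46224769949913025, -0.04938843846321106), (0.05665707215666771, 0.017044536769390106), 6.044386386871338) [ 0.46260221 -0.04934892  0.08232919]
delta in tool [ 0.00037672 -0.00110114  0.13198721]
```

View pics/wrist8.png

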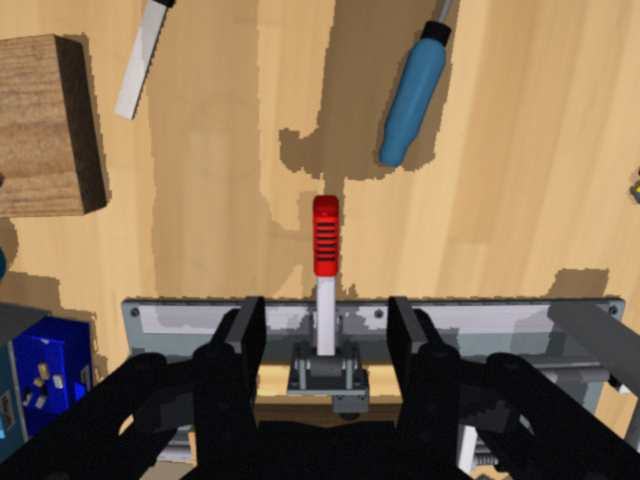

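View pics/top8.png

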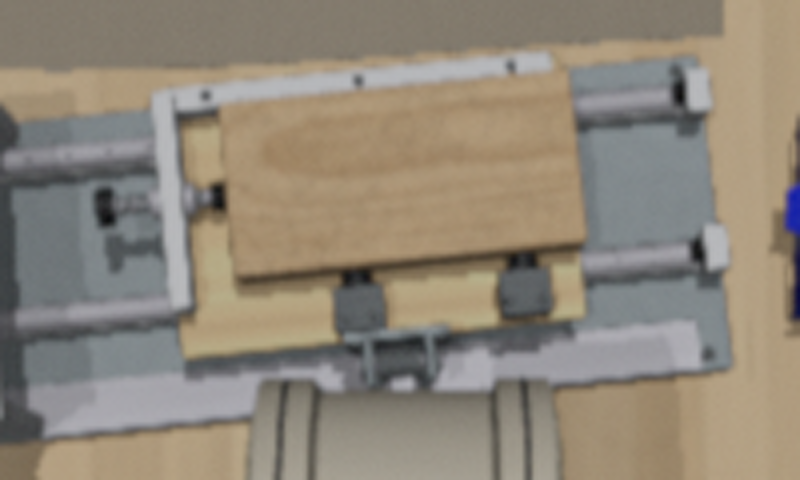

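The blank still sits at the tip (zoomed cols 220–222). The grip (px 313–337) is centred between the open fingers to about 1 mm. I'll descend and grasp it.

jog_arm --steps '[0.05,0,-0.001,0.03,0,0.05,0,-0.001,0.07,0,0.05,0,-0.001,0.105,0,0.05,0,-0.001,0.125,0,0.05,0,-0.001,0.133,0,0.05,0,-0.001,0.133,0,0.04,0,-0.001,0.133,0,0.03,0,-0.001,0.133,0,0.024,0,-0.001,0.133,0,0.022,0,-0.001,0.133,0]' --grip_force 30

```text
clock: 22.05
position: [0.463, -0.0492, 0.0756]
ee_rot: [-0.05, 0.999, 0.0, 0.001]
ft_force: [-0.9, -0.1, 0.1]
grip_width: 0.256
```

jog_arm --steps '[0.018,0,0,0,0,0.014,0,0,0,0,0.01,0,0,0,0,0.01,0,0,0,0,0.01,0,0,0,0,0.01,0,0,0,0,0.01,0,0,0,0,0.01,0,0,0,0,0.01,0,0,0,0,0.01,0,0,0,0]' --grip_force 30

```text
clock: 23.05
position: [0.4629, -0.0488, 0.0752]
ee_rot: [-0.05, 0.999, 0.0, 0.0]
ft_force: [-1.2, 4.7, 5.0]
grip_width: 0.203
```

The fingers are on the grip at 17 mm opening. I'll lift along the arc past centre.

jog_arm --steps '[0.01,0,0.001,-0.003,0,0.01,0,0.001,-0.007,0,0.01,-0.0003,0.001,-0.0122,0,0.01,-0.001,0.001,-0.018,0,0.01,-0.0021,0.001,-0.0243,0,0.01,-0.004,0.001,-0.031,0,0.01,-0.0059,0.001,-0.0377,0,0.01,-0.0085,0.001,-0.0442,0,0.01,-0.0116,0.001,-0.0504,0,0.01,-0.0116,0.001,-0.0504,0]'

```text
clock: 24.05
position: [0.4743, -0.0473, 0.1265]
ee_rot: [-0.05, 0.999, 0.0, -0.0]
ft_force: [-8.1, -2.0, 7.3]
grip_width: 0.204
```

```bash
python3 - <<'E'
from h import *
o=manip.get_obs();print(o['position'],o['ft_force'],o['grip_width'])
im,d=manip.camera('scene');save('scene9.png',cv2.resize(im[120:330,230:470],None,fx=3,fy=3,interpolation=cv2.INTER_CUBIC))
E
```

```text
[ 0.47426079 -0.04734262  0.12650667] [-8.08423738 -1.96762919  7.32276328] 0.20366392746395712
```

View pics/scene9.png

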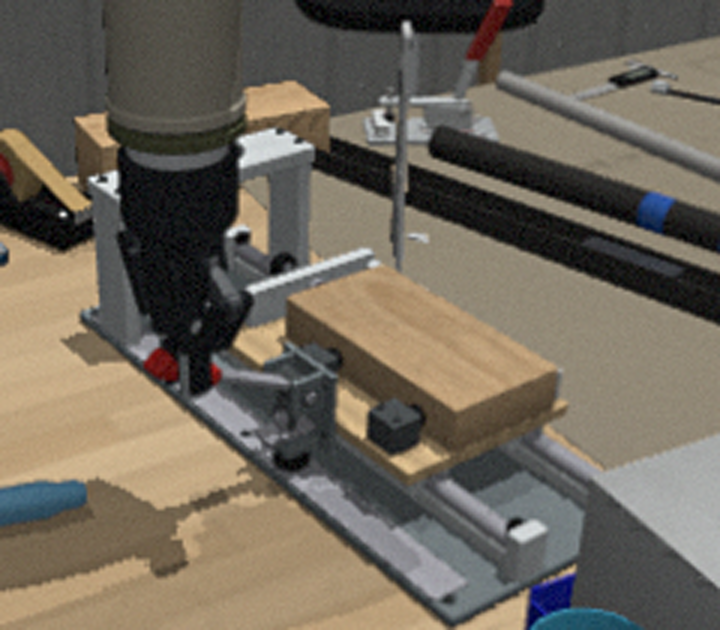

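The lever is following in the grasp and is past centre, with the spring now pushing up at 7 N. I'll finish the arc.

jog_arm --steps '[0.01,-0.0037,0,-0.006,0,0.01,-0.0074,0,-0.0119,0,0.01,-0.012,0,-0.0172,0,0.01,-0.0164,0,-0.0226,0,0.01,-0.02,0,-0.0262,0,0.01,-0.024,0,-0.0297,0,0.01,-0.027,0,-0.032,0,0.01,-0.0295,0,-0.034,0,0.01,-0.0295,0,-0.034,0,0.01,-0.0295,0,-0.034,0]'

```text
clock: 25.1
position: [0.5036, -0.0439, 0.1594]
ee_rot: [-0.05, 0.999, 0.0, 0.0]
ft_force: [-0.2, -0.4, -1.7]
grip_width: 0.205
```

```bash
python3 - <<'E'
from h import *
o=manip.get_obs();print(o['position'],o['ft_force'],o['grip_width'])
im,d=manip.camera('scene');save('scene10.png',cv2.resize(im[120:330,230:470],None,fx=3,fy=3,interpolation=cv2.INTER_CUBIC))
E
```

```text
[ 0.50360942 -0.04394453  0.15941943] [-0.23511991 -0.44101992 -1.74993024] 0.2048027972303483
```

View pics/scene10.png

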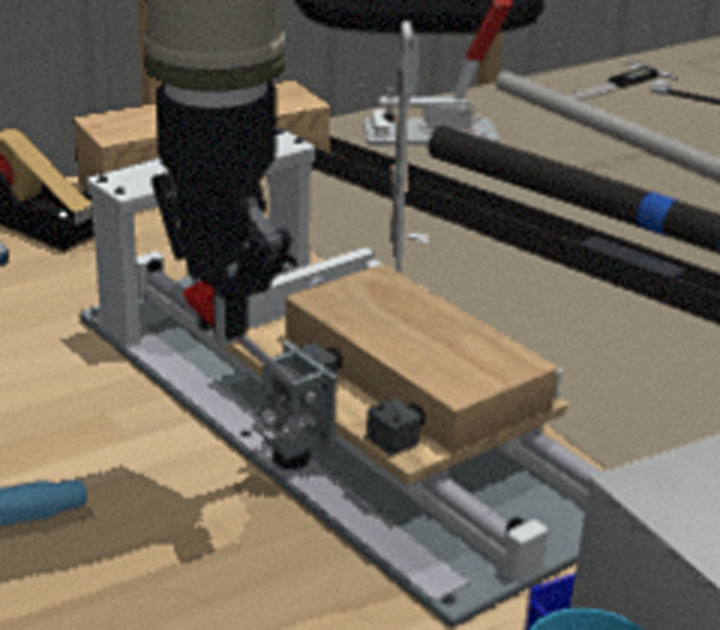

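The lever is up and the force is near zero. I'll open the fingers in place first, then lift straight up.

jog_arm --steps '[0.02,0,0,0,0,0.025,0,0,0,0,0.035,0,0,0,0,0.05,0,0,0,0,0.06,0,0,0,0,0.06,0,0,0,0,0.06,0,0,-0.005,0,0.06,0,0,-0.015,0,0.06,0,0,-0.03,0,0.06,0,0,-0.045,0]'

```text
clock: 26.15
position: [0.5035, -0.0443, 0.2057]
ee_rot: [-0.05, 0.999, 0.0, 0.0]
ft_force: [-0.4, -0.7, 1.3]
grip_width: 0.701
```

jog_arm --steps '[0.06,0,0,-0.03,0,0.06,0,0,-0.06,0,0.06,0.02,0,-0.06,0,0.06,0.05,0,-0.06,0,0.06,0.08,0,-0.06,0,0.06,0.1,0,-0.06,0,0.06,0.11,0,-0.06,0,0.06,0.11,0,-0.06,0,0.06,0.11,0,-0.06,0,0.06,0.11,0,-0.06,0]'

```text
clock: 27.15
position: [0.3947, -0.0551, 0.2645]
ee_rot: [-0.05, 0.999, -0.0, 0.0]
ft_force: [0.1, 1.5, 0.4]
grip_width: 0.7
```

```bash
python3 - <<'E'
from h import *
o=manip.get_obs();print(o['clock'],o['position'],o['ft_force'],o['grip_width'])
im,d=manip.camera('scene');save('scene11.png',cv2.resize(im[120:330,230:470],None,fx=3,fy=3,interpolation=cv2.INTER_CUBIC))
im,d=manip.camera('top');save('top11.png',cv2.resize(im[140:275,200:400],None,fx=4,fy=4,interpolation=cv2.INTER_CUBIC))
E
```

```text
27.15 [ 0.39468254 -0.05509852  0.26448889] [0.14364612 1.54063848 0.40812714] 0.6997519613553438
```

View pics/scene11.png

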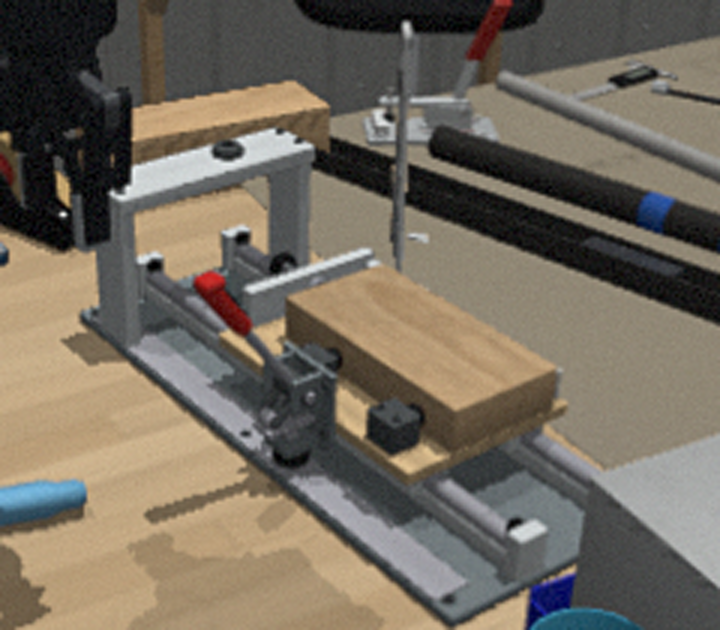

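View pics/top11.png

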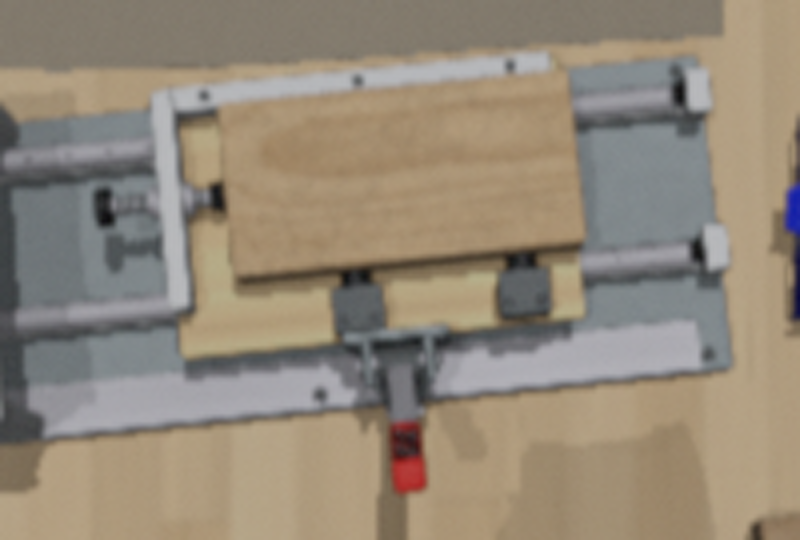

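The lever is back up in its starting attitude, the blank's edge meets the tip, and the deck and end plate are at the same pixels as before. I'll do one numeric check and hand in.

```bash
python3 - <<'E'
from h import *
s0=np.load('scene0.npz')['im'];t0=np.load('top0.npz')['im']
t1,_=manip.camera('top');s1,_=manip.camera('scene')
def red(im,r):
    a=im.astype(int)[r];m=(a[...,0]>120)&(a[...,1]<80)&(a[...,2]<80);v,u=np.nonzero(m);return u.mean().round(2),v.mean().round(2),m.sum()
R=np.s_[235:275,280:330];S=np.s_[200:250,285:330]
print('top lever',red(t0,R),red(t1,R));print('scene lever',red(s0,S),red(s1,S))
g=lambda i,r:np.float32(cv2.cvtColor(i[r],cv2.COLOR_RGB2GRAY))
for n,r in dict(endplate=np.s_[158:222,236:250],cup=np.s_[220:260,430:480],spare=np.s_[255:335,385:500],tape=np.s_[290:330,148:192]).items():
    print(n,cv2.phaseCorrelate(g(t0,r),g(t1,r)))
manip.hand_in()
E
```

```text
top lever (np.float64(21.53), np.float64(22.14), np.int64(73)) (np.float64(21.59), np.float64(22.25), np.int64(75))
scene lever (np.float64(14.75), np.float64(13.5), np.int64(44)) (np.float64(15.53), np.float64(14.22), np.int64(49))
endplate ((0.12558071264306747, -0.08006748840998767), 0.9988835396866004)
cup ((0.01937265727414683, -0.04599348892593369), 1.0841743125915528)
spare ((-0.03278978802527632, -0.02011277715049431), 0.9479138994216919)
tape ((0.5380526541268971, 0.10213675771121089), 0.9612342176172468)
the job is handed in; nothing more can be done
```

I handed the job in at about 27 s, with the brake lever up, the blank against the depth stop and the gripper clear. No verdict came back, so what follows is from my own checks.

**What I did:**
- **Locking:** I pressed the lever down along its arc. The force dropped as it snapped over, then rose to about 16 N against the hard stop. The camera showed the grip level.
- **Pushing:** I slid the blank with closed fingers. It dragged at about 5 N, then the force climbed once it met the rubber. I held about 12–13 N, so I estimate 6–7 N on the stop. The highest reading was about 13–14 N, under the 25 N limit, but I only read the force at the end of each one-second move and during that hold.
- **Releasing:** I gripped the lever, lifted it along its arc, let go and moved away.

**Last checks:**
- **Lever:** in the top view it is back within 0.1 px of its starting position. The scene view gave about 0.8 px on a small red patch, which I take as noise.
- **Shuttle:** its end plate moved about 0.1 px, roughly 0.3 mm.
- **Blank:** its edge visibly meets the rubber tip, and it didn't move after I released the push. The remaining bearing force on the stop can't be measured directly.
- **Bystanders:** the cup and spare timber moved less than 0.1 px. The tape measure read 0.5 px, about 1 mm, although the arm never went near it. I think a shadow caused that, and 1 mm is well under the 20 mm limit.

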